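# Make up two award kits at the trophy shop counter

### The job

Make up the two award kits: the gold cup and the blue plaque go in the red presentation box, the silver cup and the gold star in the blue one. In each box the cup stands upright on the white lining and the other award upright on the black lining. Set each piece down gently without dropping it or knocking it over, and leave the bronze cup, the silver star, the green tower and the small carton where they are.

Things in the scene. Friction and masses are not known exactly. Their poses are not given: they have to be found in the camera images.
- gold_cup_c (a point): Gold cup (to be packed): 90 mm tall lidded trophy cup, all gold coloured metal, on a black base 46 x 46 x 14 mm. The bowl is round, 42 mm across between 45 and 64 mm above the underside (the best place to hold it); two thin ear handles stick out to 34 mm from the axis along its own y and -y, at 43 to 63 mm up, so the fingers go on its x and -x sides. Loose, about 0.16 kg, standing upright. The point is on its vertical centre line, 45 mm above its underside; z is up.
- silver_cup_c (a point): Silver cup (to be packed): 90 mm tall lidded trophy cup, all silver coloured metal, on a black base 46 x 46 x 14 mm. The bowl is round, 42 mm across between 45 and 64 mm above the underside (the best place to hold it); two thin ear handles stick out to 34 mm from the axis along its own y and -y, at 43 to 63 mm up, so the fingers go on its x and -x sides. Loose, about 0.16 kg, standing upright. The point is on its vertical centre line, 45 mm above its underside; z is up.
- gold_star_c (a point): Gold star (to be packed): 90 mm tall star award: a five-pointed gold coloured star standing on edge, 14 mm thick along its own x, about 62 mm wide along its own y, its middle 56 mm above the underside, on a 14 mm thick black foot and a black base 46 x 46 x 14 mm; pinch it across its 14 mm thickness, 45 to 60 mm up. Loose, about 0.15 kg, standing upright. The point is on its vertical centre line, 45 mm above its underside; z is up.
- blue_plaque_c (a point): Blue plaque (to be packed): 90 mm tall upright blue plaque with an arched top and a gold emblem, 14 mm thick along its own x, 44 mm wide along its own y, on a black base 46 x 46 x 14 mm; pinch it across its 14 mm thickness, 40 to 70 mm up. Loose, about 0.15 kg, standing upright. The point is on its vertical centre line, 45 mm above its underside; z is up.
- red_box: Open red presentation box, fixed to the counter, 84 mm (its x) by 163 mm (its y), 16 mm high, with 5 mm walls, a 5 mm divider and a 5 mm floor. Two square compartments, 74 x 74 mm inside, are centred at y = +39.5 mm and y = -39.5 mm (x = 0) of its own frame. The lining is white in the + y compartment and black in the - y one. Origin: centre of its underside on the counter; z up.
- blue_box: Open blue presentation box, fixed to the counter, 84 mm (its x) by 163 mm (its y), 16 mm high, with 5 mm walls, a 5 mm divider and a 5 mm floor. Two square compartments, 74 x 74 mm inside, are centred at y = +39.5 mm and y = -39.5 mm (x = 0) of its own frame. The lining is white in the - y compartment and black in the + y one. Origin: centre of its underside on the counter; z up.
- bronze_cup_c (a point): Bronze cup (stays in stock, leave alone): same shape and size as the gold cup but dark reddish-brown. Loose, about 0.16 kg, standing upright. The point is on its vertical centre line, 45 mm above its underside; z is up.
- silver_star_c (a point): Silver star (stays in stock, leave alone): same shape and size as the gold star but silver coloured. Loose, about 0.15 kg, standing upright. The point is on its vertical centre line, 45 mm above its underside; z is up.
- green_tower_c (a point): Green six-sided tapering glass tower award (stays in stock, leave alone), 90 mm tall, on a black base 46 x 46 x 14 mm. Loose, about 0.18 kg, standing upright. The point is on its vertical centre line, 45 mm above its underside; z is up.
- carton_c (a point): Small white carton with a red band (not part of the job, leave alone), 40 x 60 x 36 mm high, lying loose on the counter, about 0.12 kg. The point is its centre, 18 mm above its underside.

How it is judged:
By the outcome, as a careful person would: the job done as asked, in the order asked, and still so for the second after the job is handed in, with the robot touching nothing.
It also fails if it takes over 106 s, if anything falls off the work surface, if the arm or the gripper's body presses on something with over 40 N, if the wrist force passes 120 N, or if a joint passes its speed limit or range.

### The arm

A 6-joint arm with a two-finger parallel gripper is mounted at the origin on the work surface. World frame = base frame: x ahead of the robot, y to its left, z up, the work surface at z = 0. Lengths are in m, angles in rad, forces in N, time in s.
With the tool pointing down it reaches from about 0.2 to 0.875 m from the base axis. Payload 3.4 kg.
Tool frame: the origin (TCP) lies midway between the tips of the shut fingers; the grasp point (between the pads) lies 19 mm behind it; z points along the fingers, x is the direction in which the jaws open and shut, and the axes are right-handed (so a half turn about z gives the same grasp; the last joint's range is limited). The gripper opens to 94 mm and grips with 3 to 60 N. Pads are 16 mm wide; open, the fingers measure 119 mm over their backs; the gripper's body (75 mm by 177 mm) begins 78 mm behind the grasp point.
Start: joints at [-1.423, 0.276, 1.505, -0, 1.361, -0.121], TCP at [0.153, -0.554, 0.205] pointing down, gripper open.
Joint ranges: [-2.89, 2.89], [-0.75, 2.08], [0.22, 2.7], [-1.18, 4.32], [0.11, 2.71], [-2.7, 2.7]. Speed limits (rad/s): [2.57, 2.57, 3.14, 3.14, 3.14, 3.14].

### API

Orientations are given as [roll, pitch, yaw] about the fixed x, y, z axes, in that order (R = Rz(yaw) Ry(pitch) Rx(roll)).
In Python, from rig import robot gives the robot as it stands.
- The arm moves only by the tool servo_tool, never from a script. Its argument "rows" is a list of rows, each a list of 3 entries, a list of its own where there are three numbers: the shift along the tool's x, y, z scaled (see below), then the turn, a rotation vector about the tool's x, y, z scaled (see below), then the opening, from 0 (shut) to 1 (fully open). In form: [[[tx, ty, tz], [ax, ay, az], grip], ...]. A call has 1 to 12 rows; each row shifts and turns the commanded pose from where the row before left it, along the tool's axes as they then stand; what a row does not reach is not made up. The controller multiplies each number of a shift by 0.025 m and each number of a turn by 0.08 rad. A row lasts 1/12 s, in which the tool goes at most 41.7 mm and 7.16 degrees, less where a joint would pass 70% of its speed; a pose out of reach is approached as far as the arm can. A call with a number of a shift or a turn outside -1 to 1 is refused whole. A call with a gripper value outside its range is refused whole. The fingers move at their own pace and stop on an object; "squeeze" is the grip in N (left out, the last holds). Time passes only in rows, so rows that do not move let the fingers close. It gives the time, the measured TCP pose, the force and the opening at its end, in the units of the state.
- robot.state(): the state, without advancing time (a new reading comes with each control period).
- robot.capture(name): name is "scene" or "top"; returns a dict with "image" (480x640x3 uint8, red, green, blue), "fx", "fy", "cx", "cy" (pixels), "extrinsics" (4x4, takes a point from world to camera coordinates). Camera axes: x right, y down, z forward; pixel columns grow to the right and rows downward; lengths in m; the calibration is good to about 2 mm. A picture is of the moment at which its call begins. There is no depth.
- robot.job_done(): hands the job in, once; it reports no verdict.
The state is a dict: "t": time; "joint_positions": joint angles; "qd": joint speeds; "effort": joint torques, N m; "tool_pos": TCP position; "orientation": TCP orientation; "force": force on the tool from outside, world axes, zero at the start; "moment": the same for the moment, N m; "grip_width": finger opening in m.
Only numpy, scipy, OpenCV 4.12 (cv2) and the standard library are available. Lean on these libraries where they do the work, as an engineer would, in place of code of your own. Each camera call takes 0.05 s, during which the arm holds its last target. There are 200 camera calls.

## Working session

There is one attempt and no reset: what is moved stays moved. The work goes in short steps, Python scripts to look and compute and a tool call to move; the robot and the scene stay as the last step left them, time stands still between calls to the robot, and variables do not carry over. Pictures are saved under pics/ and viewed, about 12 in all and at most 16, crops included, and the job is handed in when it is done.

Besides the shell and the picture viewer there is one more tool, called after ">>>" as a command line: name --argument value ..., lists and objects as JSON in quotes. servo_tool: Moves the arm, as the interface text tells. Shifts and turns lie within -1 to 1; 1 stands for 0.025 m of shift or 0.08 rad of turn. Its arguments: {"type":"object","properties":{"rows":{"type":"array"},"squeeze":{"type":"number"}},"required":["rows"]}

```bash
ls; mkdir -p pics; python3 - <<'E'
from rig import robot
import cv2,numpy as np
np.set_printoptions(precision=4,suppress=True)
print(robot.state())
for n in("scene","top"):
    c=robot.capture(n); cv2.imwrite(f"pics/{n}0.png",c["image"][:,:,::-1])
    print(n,c["fx"],c["fy"],c["cx"],c["cy"]);print(np.array(c["extrinsics"]))
    np.save(n+"_E.npy",c["extrinsics"])
E
```

```text
pics
{'t': 0.0, 'joint_positions': array([-1.423 ,  0.2766,  1.5061, -0.    ,  1.3607, -0.121 ]), 'qd': array([-0.0009, -0.0014,  0.0009, -0.0011,  0.    , -0.0006]), 'effort': array([ -0.001 , -40.4589, -23.7229,   0.0701,   0.0344,  -0.0001]), 'tool_pos': array([ 0.1526, -0.5538,  0.2046]), 'orientation': array([-3.1414,  0.0018, -1.302 ]), 'force': array([ 0.2363,  0.3015, -0.5163]), 'moment': array([0.029 , 0.0024, 0.0093]), 'grip_width': 0.09364245135348419}
scene 586.7304675329632 586.7304675329632 311.79675289393896 226.36892626945223
[[-0.5992  0.8006  0.0054  0.3372]
 [ 0.6641  0.5008 -0.5551 -0.3027]
 [-0.4471 -0.3291 -0.8317  1.4999]
 [ 0.      0.      0.      1.    ]]
top 582.5239507877203 582.5239507877203 315.00278903921077 233.9707757414731
[[-0.0064 -1.     -0.0036 -0.0116]
 [-0.9868  0.0069 -0.162   0.547 ]
 [ 0.162   0.0025 -0.9868  1.2873]
 [ 0.      0.      0.      1.    ]]
```

View pics/scene0.png

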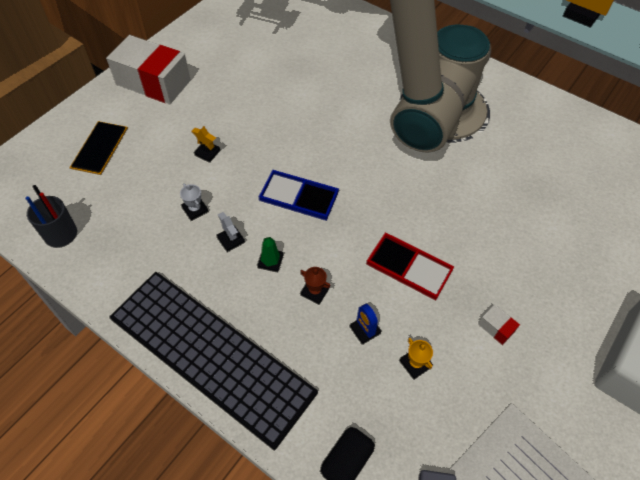

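View pics/top0.png

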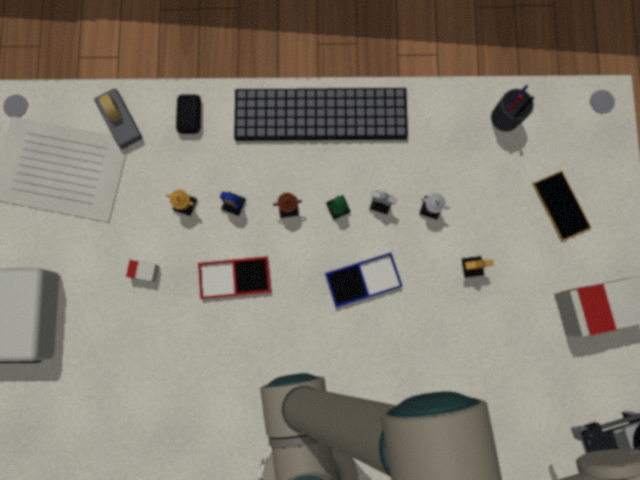

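```bash
cat > h.py <<'E'
import cv2,numpy as np
from scipy.optimize import least_squares
K={"scene":(586.730,311.797,226.369),"top":(582.524,315.003,233.971)}
E={n:np.load(n+"_E.npy") for n in K}
def proj(n,P):
    P=np.atleast_2d(P); f,cx,cy=K[n]; c=P@E[n][:3,:3].T+E[n][:3,3]
    return np.c_[f*c[:,0]/c[:,2]+cx, f*c[:,1]/c[:,2]+cy]
def ray(n,uv):
    f,cx,cy=K[n]; R=E[n][:3,:3]; return -R.T@E[n][:3,3], R.T@np.array([(uv[0]-cx)/f,(uv[1]-cy)/f,1])
def onz(n,uv,z):
    o,d=ray(n,uv); return o+d*(z-o[2])/d[2]
def tri(obs):  # {cam:uv}
    r=least_squares(lambda P:np.concatenate([proj(n,P)[0]-uv for n,uv in obs.items()]),[.5,0,.05]); return r.x,np.abs(r.fun).max()
def tiles(im,cs,h,s,cols,out):
    T=[]
    for (u,v) in cs:
        t=cv2.resize(im[v-h:v+h,u-h:u+h],None,fx=s,fy=s,interpolation=cv2.INTER_CUBIC)
        for k in range(-h,h,10):
            q=(k+h)*s
            cv2.line(t,(q,0),(q,4),(255,0,255),1);cv2.line(t,(0,q),(4,q),(255,0,255),1)
            cv2.putText(t,str(u+k),(q,12),0,.3,(255,0,255),1);cv2.putText(t,str(v+k),(5,q+4),0,.3,(255,0,255),1)
        t[0]=t[:,0]=255;T.append(t)
    cv2.imwrite(out,np.vstack([np.hstack(T[i:i+cols]) for i in range(0,len(T),cols)]))
E
python3 - <<'E'
from h import *
t=cv2.imread("pics/top0.png");s=cv2.imread("pics/scene0.png")
tiles(t,[(182,204),(234,204),(289,204),(382,202),(432,206),(477,266)],21,6,3,"pics/t1.png")
tiles(s,[(418,356),(366,322),(316,283),(230,230),(193,200),(206,144)],24,5,3,"pics/s1.png")
for n,im in(("top",t),("scene",s)):
    b,g,r=[im[:,:,i].astype(int) for i in range(3)]
    for nm,m,reg in(("red",(r>90)&(g<60)&(b<60),{"top":(190,245,280,310),"scene":(355,225,465,305)}),("blue",(b>80)&(r<70)&(g<80),{"top":(320,245,410,315),"scene":(250,165,345,225)})):
        x0,y0,x1,y1=reg[n]; mm=np.zeros(m.shape,np.uint8); mm[y0:y1,x0:x1]=m[y0:y1,x0:x1]
        pts=cv2.findNonZero(mm); hull=cv2.convexHull(pts)
        q=cv2.approxPolyDP(hull,4,True)[:,0]; mo=cv2.moments(cv2.convexHull(pts))
        print(n,nm,q.tolist(),round(mo['m10']/mo['m00'],2),round(mo['m01']/mo['m00'],2))
E
```

```text
top red [[269, 291], [201, 297], [199, 264], [266, 258]] 234.08 277.5
top blue [[400, 286], [336, 306], [326, 274], [390, 254]] 363.04 279.89
scene red [[453, 267], [435, 299], [367, 260], [386, 233]] 410.01 265.44
scene blue [[338, 189], [325, 219], [259, 199], [273, 170]] 298.83 194.38
```

View pics/t1.png

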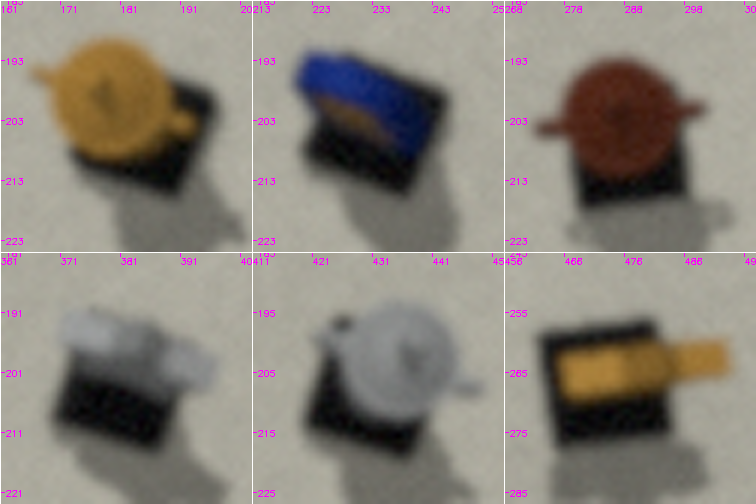

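View pics/s1.png

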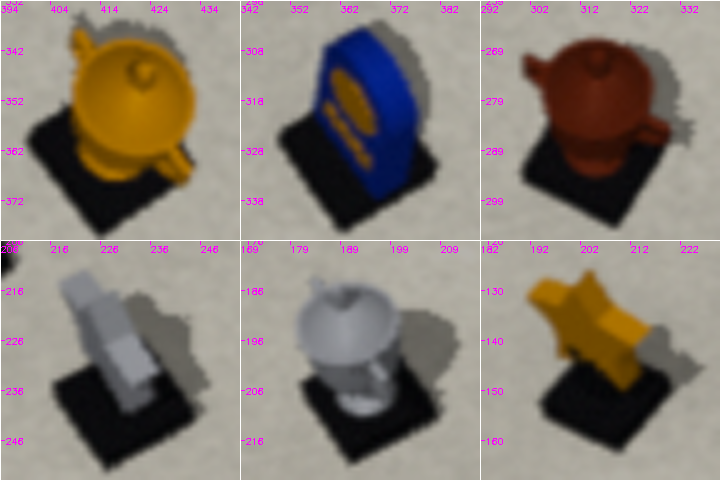

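```bash
python3 - <<'E'
from h import *
np.set_printoptions(precision=4,suppress=True)
a=.023
C=dict(BL=(-a,a,0),BR=(-a,-a,0),TR=(a,-a,.014),TL=(a,a,.014),k=(0,0,.09),h1=(0,.034,.053),h2=(0,-.034,.053),sl=(a,-a,.007),sb=(a,a,0),sr=(-a,a,.007))
O={"gold_cup":[("top",dict(k=(178.8,198.8),h1=(166.8,195),h2=(193.5,203.5),TR=(197.2,198.8),BR=(191.5,215.5),BL=(172.7,208.3))),("scene",dict(k=(422.4,345.6),sl=(399.4,359.6),sb=(414.4,379.4)))],
"plaque":[("top",dict(BL=(221.8,209.3),BR=(239.3,215.5),TR=(245.5,198.8))),("scene",dict(sl=(349.6,325.6),sb=(363,344.4),sr=(381.4,331)))],
"silver_cup":[("top",dict(k=(437.7,202.2),h1=(421.5,199.3),h2=(449.3,207.7),BL=(419.8,213.8),BR=(437.8,219.3))),("scene",dict(k=(189.8,183),sl=(181.4,204.6),sb=(191.4,220.6),sr=(208.6,210)))],
"star":[("top",dict(TL=(462.2,258.3),TR=(481.3,256.3),BR=(484,275.3),BL=(464.7,277.5))),("scene",dict(sl=(194,153),sb=(210.4,162.6),sr=(220.4,149)))]}
def T(p,L):
    c,s=np.cos(p[2]),np.sin(p[2]); L=np.array(L); return np.c_[p[0]+c*L[:,0]-s*L[:,1],p[1]+s*L[:,0]+c*L[:,1],p[3]+L[:,2]]
for n,obs in O.items():
    f=lambda p:np.concatenate([(proj(c,T(p,[C[k] for k in d]))-np.array(list(d.values()))).ravel() for c,d in obs])
    r=least_squares(f,[.5,0,-.2,0]); print(n,"x y yaw z",r.x,"rms",np.sqrt(np.mean(r.fun**2)),np.abs(r.fun).max())
B=[(x,y,z) for x in(-.042,.042) for y in(-.0815,.0815) for z in(0,.016)]
for n,q,y0 in(("red",[("top",[[269,291],[201,297],[199,264],[266,258]]),("scene",[[453,267],[435,299],[367,260],[386,233]])],.09),
 ("blue",[("top",[[400,286],[336,306],[326,274],[390,254]]),("scene",[[338,189],[325,219],[259,199],[273,170]])],.3)):
    def f(p):
        o=[]
        for c,pts in q:
            h=cv2.convexHull(proj(c,T(p,B)).astype(np.float32))
            o+=[cv2.pointPolygonTest(h,(float(u),float(v)),True) for u,v in pts]
            m=cv2.moments(h);g=cv2.moments(cv2.convexHull(np.array(pts,np.float32)))
            o+=[m['m10']/m['m00']-g['m10']/g['m00'],m['m01']/m['m00']-g['m01']/g['m00']]
        return np.array(o)
    r=least_squares(f,[.4,0,y0,0],diff_step=1e-3,x_scale=[.1,.1,.1,.1]); print(n,r.x,np.abs(r.fun).max())
print("bronze",onz("top",(288,207),.014),"silverstar",onz("top",(380,206),.014),"carton",onz("top",(144,271),.03))
E
```

```text
gold_cup x y yaw z [ 0.6273  0.2944 -0.3325 -0.0032] rms 1.252134419240177 2.5253877100414
plaque x y yaw z [ 0.6269  0.1792 -0.3415 -0.0016] rms 0.7406905650819445 1.3305082176045744
silver_cup x y yaw z [ 0.6133 -0.2905 -0.3143 -0.0012] rms 0.9105485902595953 1.7282961608338496
star x y yaw z [ 0.4727 -0.383   0.1317 -0.0045] rms 0.5688135317749453 0.9801989592758673
red [ 0.4517  0.1742  0.1329 -0.0018] 1.0579966695468974
blue [ 0.4442 -0.126   0.2383 -0.0028] 1.3549230474897866
bronze [0.6168 0.0481 0.014 ] silverstar [ 0.6176 -0.1688  0.014 ] carton [0.4661 0.377  0.03  ]
```

>>> servo_tool --rows '[[[0,0,0],[0,0,-1],1],[[0,0,0],[0,0,-1],1],[[0,0,0],[0,0,-1],1],[[0,0,0],[0,0,-1],1],[[0,0,0],[0,0,-1],1],[[0,0,0],[0,0,-1],1],[[0,0,0],[0,0,-1],1],[[0,0,0],[0,0,-1],1],[[0,0,0],[0,0,-1],1],[[0,0,0],[0,0,-1],1],[[0,0,0],[0,0,-1],1],[[0,0,0],[0,0,-0.1],1]]'

```text
t: 1.1
tool_pos: [0.1526, -0.5541, 0.205]
orientation: [-3.141, 0.001, -0.412]
force: [0.6, 0.7, -0.2]
grip_width: 0.0938
```

```bash
cat > d.py <<'E'
import sys,numpy as np
from scipy.spatial.transform import Rotation as R
from rig import robot
np.set_printoptions(precision=3,suppress=True)
T={"gc":(.6273,.2944,.035,-.33),"pl":(.6269,.1792,.036,-.34),"sc":(.6133,-.2905,.035,-.314),"st":(.4727,-.383,.033,.11)}
def comp(b,s):
    x,y,w={"r":(.4517,.1742,.088),"b":(.4442,-.126,.303)}[b]; return (x-s*.0395*np.sin(w),y+s*.0395*np.cos(w),.05,w)
T.update(rw=comp("r",1),rb=comp("r",-1),bw=comp("b",-1),bb=comp("b",1))
s=robot.state(); r=R.from_euler("xyz",s["orientation"]); 
t=T[sys.argv[1]]
d=np.array(t[:3])-s["tool_pos"]; want=R.from_euler("xyz",[np.pi,0,t[3]])
rv=(r.inv()*want).as_rotvec()
alt=(r.inv()*R.from_euler("xyz",[np.pi,0,t[3]+np.pi])).as_rotvec()
print("target",np.array(t),"shift units",r.inv().apply(d)/.025,"in wanted axes",want.inv().apply(d)/.025,"turn units",rv/.08,"t",round(s["t"],2),"pos",s["tool_pos"],"F",s["force"],"w",round(s["grip_width"],4))
E
python3 d.py gc; python3 d.py rw|cut -c1-50;python3 d.py rb|cut -c1-50;python3 d.py bw|cut -c1-50;python3 d.py bb|cut -c1-50
```

```text
target [ 0.627  0.294  0.035 -0.33 ] shift units [  3.796 -38.697   6.829] in wanted axes [  6.965 -38.259   6.8  ] turn units [-0.01   0.006 -1.03 ] t 1.1 pos [ 0.153 -0.554  0.205] F [ 0.631  0.715 -0.22 ] w 0.0938
target [0.448 0.214 0.05  0.088] shift units [ -1.
target [0.455 0.135 0.05  0.088] shift units [  0.
target [ 0.456 -0.164  0.05   0.303] shift units [
target [ 0.432 -0.088  0.05   0.303] shift units [
```

>>> servo_tool --rows '[[[0,0,0],[0,0,-1],1],[[0.2,-1,0],[0,0,0],1],[[0.2,-1,0],[0,0,0],1],[[0.2,-1,0],[0,0,0],1],[[0.2,-1,0],[0,0,0],1],[[0.2,-1,0],[0,0,0],1],[[0.2,-1,0],[0,0,0],1],[[0.2,-1,0],[0,0,0],1],[[0.2,-1,0],[0,0,0],1],[[0.2,-1,0],[0,0,0],1],[[0.2,-1,0],[0,0,0],1],[[0.2,-1,0],[0,0,0],1]]'

```text
t: 2.1
tool_pos: [0.2951, -0.3113, 0.2053]
orientation: [-3.141, 0.0, -0.336]
force: [0.2, -0.9, 0.2]
grip_width: 0.094
```

>>> servo_tool --rows '[[[0.2,-1,0],[0,0,0],1],[[0.2,-1,0],[0,0,0],1],[[0.2,-1,0],[0,0,0],1],[[0.2,-1,0],[0,0,0],1],[[0.2,-1,0],[0,0,0],1],[[0.2,-1,0],[0,0,0],1],[[0.2,-1,0],[0,0,0],1],[[0.2,-1,0],[0,0,0],1],[[0.2,-1,0],[0,0,0],1],[[0.2,-1,0],[0,0,0],1],[[0.2,-1,0],[0,0,0],1],[[0.2,-1,0],[0,0,0],1]]'

```text
t: 3.1
tool_pos: [0.4501, -0.0476, 0.2053]
orientation: [3.141, 0.0, -0.336]
force: [0.2, -1.1, -0.8]
grip_width: 0.0946
```

>>> servo_tool --rows '[[[0.2,-1,0],[0,0,0],1],[[0.2,-1,0],[0,0,0],1],[[0.2,-1,0],[0,0,0],1],[[0.2,-1,0],[0,0,0],1],[[0.2,-1,0],[0,0,0],1],[[0.2,-1,0],[0,0,0],1],[[0.2,-1,0],[0,0,0],1],[[0.2,-1,0],[0,0,0],1],[[0.2,-1,0],[0,0,0],1],[[0.2,-1,0],[0,0,0],1],[[0.2,-1,0],[0,0,0],1],[[0,0,0],[0,0,0],1]]'

```text
t: 4.1
tool_pos: [0.5939, 0.1968, 0.2045]
orientation: [-3.139, -0.0, -0.333]
force: [0.4, -0.6, 0.1]
grip_width: 0.0942
```

```bash
python3 d.py gc
```

```text
target [ 0.627  0.294  0.035 -0.33 ] shift units [-0.016 -4.108  6.789] in wanted axes [-0.002 -4.126  6.778] turn units [-0.033 -0.002 -0.038] t 4.1 pos [0.594 0.197 0.204] F [ 0.437 -0.557  0.135] w 0.0942
```

>>> servo_tool --rows '[[[0,-1,0],[0,0,0],1],[[0,-1,0],[0,0,0],1],[[0,-1,0],[0,0,0],1],[[0,-1,0],[0,0,0],1],[[0,-0.1,0.4],[0,0,0],1],[[0,0,1],[0,0,0],1],[[0,0,1],[0,0,0],1],[[0,0,0.8],[0,0,0],1],[[0,0,0],[0,0,0],1]]'

```text
t: 4.85
tool_pos: [0.6216, 0.2873, 0.1198]
orientation: [3.134, 0.008, -0.335]
force: [0.2, 0.4, -1.6]
grip_width: 0.0937
```

```bash
python3 d.py gc; python3 - <<'E'
from rig import robot
from h import *
a=robot.capture("scene")["image"][:,:,::-1].copy();b=robot.capture("top")["image"][:,:,::-1].copy()
cv2.imwrite("pics/a.png",np.hstack([cv2.resize(a[280:400,360:480],(400,400)),cv2.resize(b[150:270,120:240],(400,400))]))
E
```

```text
target [ 0.627  0.294  0.035 -0.33 ] shift units [ 0.15  -0.37   3.388] in wanted axes [ 0.124 -0.344  3.391] turn units [ 0.095  0.104 -0.067] t 4.85 pos [0.622 0.287 0.12 ] F [ 0.151  0.366 -1.579] w 0.0937
```

View pics/a.png

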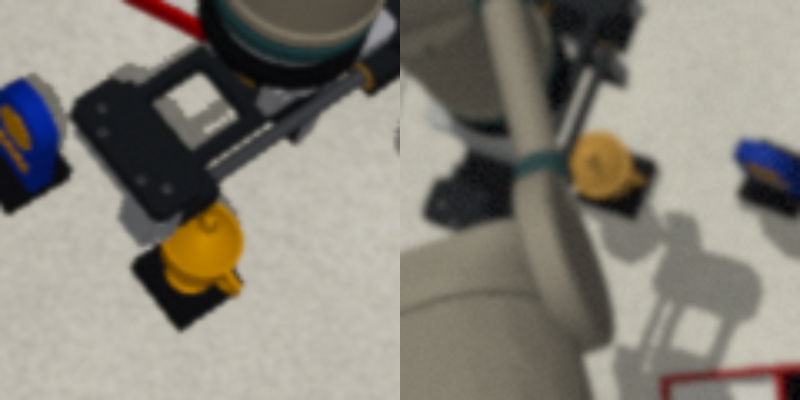

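```bash
python3 - <<'E'
from rig import robot
from h import *
s=robot.state();p=s["tool_pos"];w=s["orientation"][2];x=np.array([np.cos(w),np.sin(w),0]);up=np.array([0,0,1])
a=robot.capture("scene")["image"][:,:,::-1].copy();b=robot.capture("top")["image"][:,:,::-1].copy()
o=[]
for n,im,(u,v,k) in(("scene",a,(340,240,150)),("top",b,(110,130,150))):
    im=cv2.resize(im[v:v+k,u:u+k],(400,400))
    for q,c in((p,(0,0,255)),(p+.047*x,(0,255,0)),(p-.047*x,(255,255,0)),(p+.047*x+.1*up,(0,255,0)),(p-.047*x+.1*up,(255,255,0))):
        z=(proj(n,q)[0]-(u,v))*400/k; cv2.circle(im,tuple(int(i) for i in z),3,c,-1)
    o.append(im)
cv2.imwrite("pics/b.png",np.hstack(o)); print(p,s["joint_positions"])
E
```

```text
[0.6247349  0.28858362 0.12461409] [ 3.32005291e-01  4.93976024e-01  1.36160260e+00 -5.37481407e-04
  1.28870548e+00  6.67320948e-01]
```

View pics/b.png

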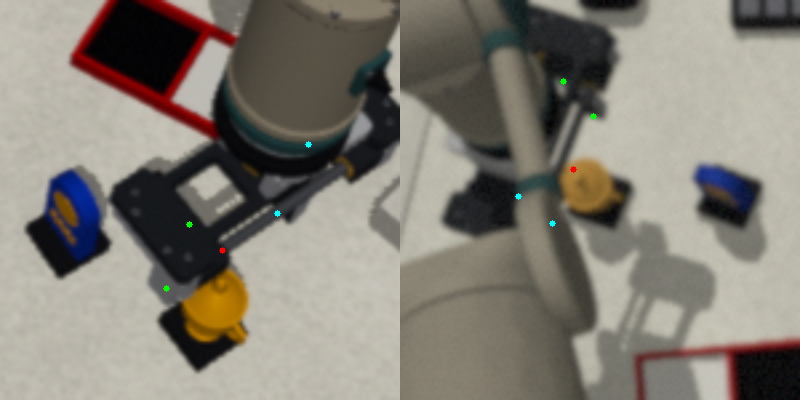

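```bash
python3 d.py gc
```

```text
target [ 0.627  0.294  0.035 -0.33 ] shift units [-0.039 -0.196  3.679] in wanted axes [-0.03  -0.2    3.678] turn units [-0.014 -0.025 -0.06 ] t 5.05 pos [0.626 0.289 0.127] F [0.317 0.358 0.241] w 0.094
```

>>> servo_tool --rows '[[[0,-0.2,0],[0,0,0],1],[[0,0,0.6],[0,0,0],1],[[0,0,0.6],[0,0,0],1],[[0,0,0.6],[0,0,0],1],[[0,0,0.6],[0,0,0],1],[[0,0,0.6],[0,0,0],1],[[0,0,0.5],[0,0,0],1],[[0,0,0.2],[0,0,0],1],[[0,0,0],[0,0,0],1],[[0,0,0],[0,0,0],1]]'

```text
t: 5.88
tool_pos: [0.6277, 0.2947, 0.0335]
orientation: [-3.141, -0.001, -0.334]
force: [0.4, 0.3, 0.0]
grip_width: 0.094
```

```bash
python3 d.py gc
```

```text
target [ 0.627  0.294  0.035 -0.33 ] shift units [-0.012  0.018 -0.059] in wanted axes [-0.013  0.018 -0.059] turn units [-0.007 -0.011 -0.05 ] t 5.88 pos [0.628 0.295 0.034] F [0.378 0.286 0.023] w 0.094
```

>>> servo_tool --rows '[[[0,0,0],[0,0,0],0.55],[[0,0,0],[0,0,0],0.52],[[0,0,0],[0,0,0],0.5],[[0,0,0],[0,0,0],0.48],[[0,0,0],[0,0,0],0.46],[[0,0,0],[0,0,0],0.4],[[0,0,0],[0,0,0],0.2],[[0,0,0],[0,0,0],0],[[0,0,0],[0,0,0],0],[[0,0,0],[0,0,0],0],[[0,0,0],[0,0,0],0]]' --squeeze 20

```text
t: 6.8
tool_pos: [0.6275, 0.2944, 0.033]
orientation: [-3.142, -0.001, -0.334]
force: [1.1, 0.3, 0.7]
grip_width: 0.0414
```

>>> servo_tool --rows '[[[0,0,-0.1],[0,0,0],0],[[0,0,-0.3],[0,0,0],0],[[0,0,-0.6],[0,0,0],0],[[0,0,-0.6],[0,0,0],0],[[0,0,-0.6],[0,0,0],0],[[0,0,-0.2],[0,0,0],0],[[0,0,0],[0,0,0],0]]'

```text
t: 7.38
tool_pos: [0.6282, 0.2949, 0.0949]
orientation: [-3.139, -0.003, -0.334]
force: [-0.7, 0.5, -1.7]
grip_width: 0.0412
```

```bash
python3 d.py rw
```

```text
target [0.448 0.214 0.05  0.088] shift units [-5.737  5.438  1.77 ] in wanted axes [-7.455  2.609  1.797] turn units [-0.019 -0.038 -5.275] t 7.38 pos [0.628 0.295 0.095] F [-0.721  0.488 -1.711] w 0.0412
```

>>> servo_tool --rows '[[[0,0,0],[0,0,-0.5],0],[[0,0,0],[0,0,-0.8],0],[[0,0,0],[0,0,-0.9],0],[[0,0,0],[0,0,-0.9],0],[[0,0,0],[0,0,-0.9],0],[[0,0,0],[0,0,-0.8],0],[[0,0,0],[0,0,-0.5],0]]'

```text
t: 7.97
tool_pos: [0.6263, 0.2942, 0.0915]
orientation: [3.141, 0.003, 0.093]
force: [0.2, -0.1, -0.9]
grip_width: 0.0408
```

>>> servo_tool --rows '[[[-0.4,0.1,0],[0,0,0],0],[[-0.8,0.3,0],[0,0,0],0],[[-0.8,0.3,0],[0,0,0],0],[[-0.8,0.3,0],[0,0,0],0],[[-0.8,0.3,0],[0,0,0],0],[[-0.8,0.3,0],[0,0,0],0],[[-0.8,0.3,0],[0,0,0],0],[[-0.8,0.3,0],[0,0,0],0],[[-0.8,0.3,0],[0,0,0],0],[[-0.5,0.1,0],[0,0,0],0],[[0,0,0],[0,0,0],0],[[0,0,0],[0,0,0],0]]'

```text
t: 8.97
tool_pos: [0.4509, 0.2133, 0.0927]
orientation: [3.142, 0.0, 0.09]
force: [0.7, -0.4, -1.7]
grip_width: 0.0413
```

```bash
python3 d.py rw; python3 - <<'E'
from rig import robot
from h import *
a=robot.capture("scene")["image"][:,:,::-1].copy();b=robot.capture("top")["image"][:,:,::-1].copy()
cv2.imwrite("pics/c.png",np.hstack([cv2.resize(a[210:330,340:460],(400,400)),cv2.resize(b[210:330,150:270],(400,400))]))
E
```

```text
target [0.448 0.214 0.05  0.088] shift units [-0.106 -0.021  1.706] in wanted axes [-0.106 -0.021  1.706] turn units [0.    0.001 0.025] t 8.97 pos [0.451 0.213 0.093] F [ 0.665 -0.444 -1.742] w 0.0413
```

View pics/c.png

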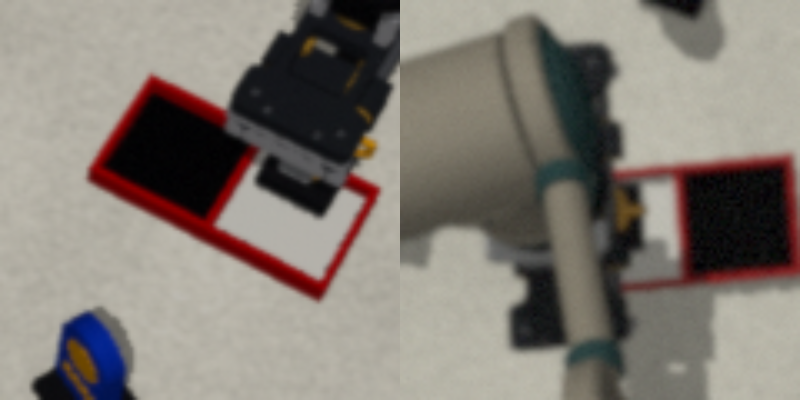

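```bash
python3 - <<'E'
from h import *
C={"rw":(.448,.2135),"rb":(.4552,.1349),"bw":(.456,-.1637),"bb":(.4324,-.0883)}
for n in("top","scene"):
    im=cv2.imread(f"pics/{n}0.png").astype(int)
    for k,c in C.items():
        g=proj(n,(*c,.005))[0]; u,v=g.round().astype(int)
        p=im[v-25:v+26,u-25:u+26]; m=((p.min(2)>175) if k[1]=="w" else (p.max(2)<45)).astype(np.uint8)
        l=cv2.connectedComponentsWithStats(m); i=l[1][25,25]; ctr=l[3][i]+(u-25,v-25)
        print(n,k,g.round(1),"seen",ctr.round(1),"area",l[2][i,4],"world",onz(n,ctr,.005)[:2].round(4))
E
```

```text
top rw [217.  279.3] seen [217. 279.] area 2601 world [0.4488 0.2136]
top rb [250.9 276. ] seen [250.8 275.4] area 847 world [0.4566 0.135 ]
top bw [379.1 274.8] seen [379. 275.] area 2601 world [ 0.4556 -0.1634]
top bb [346.9 285.2] seen [346.9 284.5] area 890 world [ 0.4339 -0.0884]
scene rw [426.6 273.8] seen [427. 274.] area 2601 world [0.4479 0.2145]
scene rb [392.9 256.7] seen [392.9 256. ] area 879 world [0.4539 0.1341]
scene bw [282.5 189.5] seen [283. 189.] area 2601 world [ 0.4543 -0.1637]
scene bb [315.1 198.8] seen [314.9 198.3] area 724 world [ 0.4316 -0.0895]
```

>>> servo_tool --rows '[[[-0.1,0,0.3],[0,0,0],0],[[0,0,0.5],[0,0,0],0],[[0,0,0.5],[0,0,0],0],[[0,0,0.3],[0,0,0],0],[[0,0,0.2],[0,0,0],0],[[0,0,0.1],[0,0,0],0],[[0,0,0.1],[0,0,0],0],[[0,0,0.1],[0,0,0],0],[[0,0,0],[0,0,0],0],[[0,0,0],[0,0,0],0]]'

```text
t: 9.9
tool_pos: [0.449, 0.2132, 0.0406]
orientation: [-3.142, -0.001, 0.09]
force: [0.2, -0.2, -2.3]
grip_width: 0.0409
```

Nearly down (2–3 mm); creep until the force shows contact.

>>> servo_tool --rows '[[[0,0,0.04],[0,0,0],0],[[0,0,0.04],[0,0,0],0],[[0,0,0],[0,0,0],0],[[0,0,0],[0,0,0],0]]'

```text
t: 10.23
tool_pos: [0.4488, 0.2131, 0.0385]
orientation: [3.142, -0.0, 0.09]
force: [-0.6, 0.4, -2.7]
grip_width: 0.0412
```

>>> servo_tool --rows '[[[0,0,0.04],[0,0,0],0],[[0,0,0],[0,0,0],0],[[0,0,0],[0,0,0],0]]'

```text
t: 10.48
tool_pos: [0.4491, 0.2131, 0.0378]
orientation: [-3.142, -0.001, 0.09]
force: [0.3, -0.0, 2.6]
grip_width: 0.041
```

>>> servo_tool --rows '[[[0,0,0],[0,0,0],0.5],[[0,0,0],[0,0,0],0.6],[[0,0,0],[0,0,0],0.8],[[0,0,0],[0,0,0],0.9],[[0,0,0],[0,0,0],0.9],[[0,0,0],[0,0,0],0.9],[[0,0,-0.5],[0,0,0],0.9],[[0,0,-0.8],[0,0,0],0.9],[[0,0,-0.8],[0,0,0],0.9],[[0,0,-0.8],[0,0,0],0.9],[[0,0,-0.7],[0,0,0],0.9],[[0,0,0],[0,0,0],0.9]]'

```text
t: 11.48
tool_pos: [0.4513, 0.2139, 0.1307]
orientation: [-3.14, -0.007, 0.09]
force: [0.9, 0.2, 0.5]
grip_width: 0.084
```

```bash
python3 d.py pl
```

```text
target [ 0.627  0.179  0.036 -0.34 ] shift units [6.845 2.021 3.832] in wanted axes [ 7.086 -1.033  3.787] turn units [-0.037 -0.082  5.375] t 11.48 pos [0.451 0.214 0.131] F [0.873 0.231 0.535] w 0.084
```

>>> servo_tool --rows '[[[0,0,0],[0,0,0.9],0.9],[[0,0,0],[0,0,0.9],0.9],[[0,0,0],[0,0,0.9],0.9],[[0,0,0],[0,0,0.9],0.9],[[0,0,0],[0,0,0.9],0.9],[[0,0,0],[0,0,0.9],0.9],[[0,0,0],[0,0,0],0.9]]'

```text
t: 12.07
tool_pos: [0.4481, 0.2129, 0.1262]
orientation: [3.14, 0.001, -0.343]
force: [1.2, 0.1, 0.4]
grip_width: 0.0846
```

>>> servo_tool --rows '[[[0.8,-0.1,0],[0,0,0],0.8],[[0.8,-0.1,0],[0,0,0],0.7],[[0.8,-0.1,0],[0,0,0],0.6],[[0.8,-0.1,0],[0,0,0],0.6],[[0.8,-0.1,0],[0,0,0],0.6],[[0.8,-0.1,0],[0,0,0],0.6],[[0.8,-0.1,0],[0,0,0],0.6],[[0.8,-0.1,0],[0,0,0],0.6],[[0.5,-0.2,0],[0,0,0],0.6],[[0.2,0,0],[0,0,0],0.6],[[0,0,0],[0,0,0],0.6],[[0,0,0],[0,0,0],0.6]]'

```text
t: 13.07
tool_pos: [0.6233, 0.177, 0.1265]
orientation: [3.14, 0.002, -0.341]
force: [-1.0, -0.3, 0.3]
grip_width: 0.0564
```

```bash
python3 d.py pl; python3 - <<'E'
from rig import robot
from h import *
a=robot.capture("scene")["image"][:,:,::-1].copy();b=robot.capture("top")["image"][:,:,::-1].copy()
cv2.imwrite("pics/d.png",np.hstack([cv2.resize(a[220:370,320:470],(400,400)),cv2.resize(b[160:310,150:300],(400,400))]))
E
```

```text
target [ 0.627  0.179  0.036 -0.34 ] shift units [ 0.111 -0.136  3.621] in wanted axes [ 0.104 -0.132  3.622] turn units [ 0.014  0.025 -0.017] t 13.07 pos [0.623 0.177 0.127] F [-0.954 -0.329  0.272] w 0.0564
```

View pics/d.png

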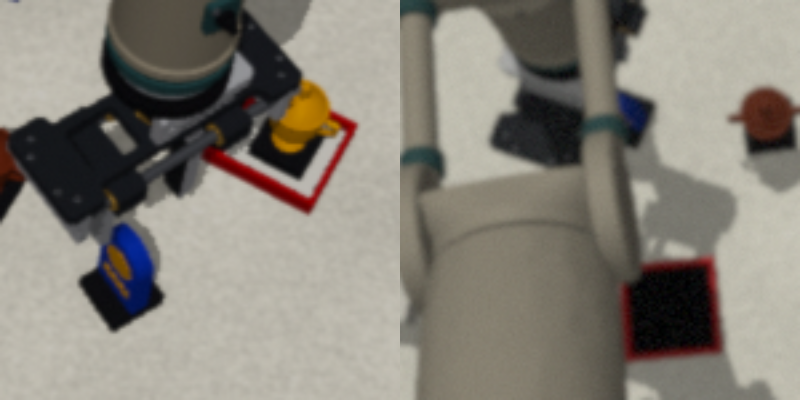

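>>> servo_tool --rows '[[[0.1,-0.1,0],[0,0,0],0.6],[[0,0,0.4],[0,0,0],0.6],[[0,0,0.6],[0,0,0],0.6],[[0,0,0.6],[0,0,0],0.6],[[0,0,0.6],[0,0,0],0.6],[[0,0,0.6],[0,0,0],0.6],[[0,0,0.5],[0,0,0],0.6],[[0,0,0.3],[0,0,0],0.6],[[0,0,0],[0,0,0],0.6],[[0,0,0],[0,0,0],0.5],[[0,0,0],[0,0,0],0.4],[[0,0,0],[0,0,0],0.35]]'

```text
t: 14.17
tool_pos: [0.6283, 0.1788, 0.0384]
orientation: [-3.141, -0.002, -0.342]
force: [0.6, -0.4, -0.7]
grip_width: 0.0398
```

>>> servo_tool --rows '[[[0,0,0],[0,0,0],0.3],[[0,0,0],[0,0,0],0.27],[[0,0,0],[0,0,0],0.24],[[0,0,0],[0,0,0],0.21],[[0,0,0],[0,0,0],0.18],[[0,0,0],[0,0,0],0.15],[[0,0,0],[0,0,0],0.12],[[0,0,0],[0,0,0],0.0],[[0,0,0],[0,0,0],0],[[0,0,0],[0,0,0],0],[[0,0,0],[0,0,0],0]]'

```text
t: 15.08
tool_pos: [0.6279, 0.1786, 0.0376]
orientation: [-3.141, -0.001, -0.342]
force: [0.7, -0.6, 1.2]
grip_width: 0.014
```

```bash
python3 d.py pl
```

```text
target [ 0.627  0.179  0.036 -0.34 ] shift units [-0.046 -0.009  0.063] in wanted axes [-0.046 -0.009  0.063] turn units [-0.002 -0.008 -0.025] t 15.08 pos [0.628 0.179 0.038] F [ 0.715 -0.618  1.239] w 0.014
```

>>> servo_tool --rows '[[[0,0,-0.1],[0,0,0],0],[[0,0,-0.3],[0,0,0],0],[[0,0,-0.6],[0,0,0],0],[[0,0,-0.6],[0,0,0],0],[[0,0,-0.6],[0,0,0],0],[[0,0,-0.2],[0,0,0],0],[[0,0,0],[0,0,-0.6],0],[[0,0,0],[0,0,-1],0],[[0,0,0],[0,0,-1],0],[[0,0,0],[0,0,-1],0],[[0,0,0],[0,0,-1],0],[[0,0,0],[0,0,-0.8],0]]'

```text
t: 16.08
tool_pos: [0.627, 0.1786, 0.0971]
orientation: [3.142, 0.001, 0.094]
force: [-0.2, 0.7, -1.3]
grip_width: 0.0138
```

```bash
python3 d.py rb
```

```text
target [0.455 0.135 0.05  0.088] shift units [-7.005  1.099  1.892] in wanted axes [-7.001  1.14   1.883] turn units [0.001 0.015 0.071] t 16.08 pos [0.627 0.179 0.097] F [-0.193  0.717 -1.275] w 0.0138
```

>>> servo_tool --rows '[[[-0.4,0.1,0],[0,0,0],0],[[-0.8,0.2,0],[0,0,0],0],[[-0.8,0.2,0],[0,0,0],0],[[-0.8,0.2,0],[0,0,0],0],[[-0.8,0.1,0],[0,0,0],0],[[-0.8,0.1,0],[0,0,0],0],[[-0.8,0.1,0],[0,0,0],0],[[-0.8,0.1,0],[0,0,0],0],[[-0.7,0,0],[0,0,0],0],[[-0.4,0,0],[0,0,0],0],[[0,0,0],[0,0,0],0],[[0,0,0],[0,0,0],0]]'

```text
t: 17.08
tool_pos: [0.4534, 0.1353, 0.0978]
orientation: [3.142, -0.001, 0.089]
force: [0.1, -0.3, -1.4]
grip_width: 0.0137
```

```bash
python3 d.py rb
```

```text
target [0.455 0.135 0.05  0.088] shift units [0.065 0.026 1.91 ] in wanted axes [0.068 0.026 1.91 ] turn units [ 0.    -0.017  0.017] t 17.08 pos [0.453 0.135 0.098] F [ 0.068 -0.33  -1.371] w 0.0137
```

>>> servo_tool --rows '[[[0.1,0,0.3],[0,0,0],0],[[0,0,0.5],[0,0,0],0],[[0,0,0.5],[0,0,0],0],[[0,0,0.4],[0,0,0],0],[[0,0,0.2],[0,0,0],0],[[0,0,0.1],[0,0,0],0],[[0,0,0.05],[0,0,0],0],[[0,0,0.04],[0,0,0],0],[[0,0,0.04],[0,0,0],0],[[0,0,0],[0,0,0],0],[[0,0,0],[0,0,0],0]]'

```text
t: 18.0
tool_pos: [0.4561, 0.1356, 0.0445]
orientation: [3.142, -0.001, 0.09]
force: [-0.1, 0.5, -0.7]
grip_width: 0.0138
```

>>> servo_tool --rows '[[[0,0,0.03],[0,0,0],0],[[0,0,0],[0,0,0],0],[[0,0,0],[0,0,0],0]]'

```text
t: 18.25
tool_pos: [0.4558, 0.1355, 0.0436]
orientation: [3.142, -0.0, 0.09]
force: [0.6, 0.3, -1.7]
grip_width: 0.0142
```

>>> servo_tool --rows '[[[0,0,0.04],[0,0,0],0],[[0,0,0],[0,0,0],0],[[0,0,0],[0,0,0],0]]'

```text
t: 18.5
tool_pos: [0.456, 0.1355, 0.0425]
orientation: [3.142, -0.0, 0.09]
force: [-0.1, 0.7, -0.8]
grip_width: 0.0141
```

>>> servo_tool --rows '[[[0,0,0.02],[0,0,0],0],[[0,0,0],[0,0,0],0],[[0,0,0],[0,0,0],0]]'

```text
t: 18.75
tool_pos: [0.456, 0.1356, 0.0425]
orientation: [3.142, -0.0, 0.09]
force: [-0.8, 0.4, 5.1]
grip_width: 0.0137
```

Contact. Release and rise, then head for the silver cup.

>>> servo_tool --rows '[[[0,0,0],[0,0,0],0.2],[[0,0,0],[0,0,0],0.35],[[0,0,0],[0,0,0],0.5],[[0,0,0],[0,0,0],0.6],[[0,0,0],[0,0,0],0.6],[[0,0,0],[0,0,0],0.6],[[0,0,-0.5],[0,0,0],0.6],[[0,0,-1],[0,0,0],0.6],[[0,0,-1],[0,0,0],0.6],[[0,0,-1],[0,0,0],0.6],[[0,0,-0.7],[0,0,0],0.6],[[0,0,0],[0,0,0],0.9]]'

```text
t: 19.75
tool_pos: [0.4585, 0.136, 0.1505]
orientation: [-3.141, -0.008, 0.09]
force: [0.1, -0.3, 0.1]
grip_width: 0.0602
```

>>> servo_tool --rows '[[[0,0,0],[0,0,1],1],[[0,0,0],[0,0,1],1],[[0,0,0],[0,0,1],1],[[0,0,0],[0,0,1],1],[[0,0,0],[0,0,1],1],[[0,0,0],[0,0,0],1]]'

```text
t: 20.25
tool_pos: [0.4551, 0.1354, 0.1457]
orientation: [3.141, 0.002, -0.311]
force: [-0.2, 0.3, -0.5]
grip_width: 0.0935
```

```bash
python3 d.py sc
```

```text
target [ 0.613 -0.29   0.035 -0.314] shift units [11.25  14.274  4.422] in wanted axes [11.282 14.248  4.428] turn units [0.012 0.021 0.034] t 20.25 pos [0.455 0.135 0.146] F [-0.177  0.327 -0.542] w 0.0935
```

>>> servo_tool --rows '[[[0.4,0.5,0],[0,0,0],1],[[0.7,0.9,0],[0,0,0],1],[[0.7,0.9,0],[0,0,0],1],[[0.7,0.9,0],[0,0,0],1],[[0.7,0.9,0],[0,0,0],1],[[0.7,0.9,0],[0,0,0],1],[[0.7,0.9,0],[0,0,0],1],[[0.7,0.9,0],[0,0,0],1],[[0.7,0.9,0],[0,0,0],1],[[0.7,0.9,0],[0,0,0],1],[[0.7,0.9,0],[0,0,0],1],[[0.7,0.9,0],[0,0,0],1]]'

```text
t: 21.25
tool_pos: [0.5691, -0.1751, 0.1458]
orientation: [-3.141, 0.002, -0.308]
force: [0.4, 0.1, -0.1]
grip_width: 0.0941
```

>>> servo_tool --rows '[[[0.7,0.9,0],[0,0,0],1],[[0.7,0.9,0],[0,0,0],1],[[0.7,0.9,0],[0,0,0],1],[[0.7,0.8,0],[0,0,0],1],[[0.4,0.5,0],[0,0,0],1],[[0,0,0],[0,0,0],1],[[0,0,0],[0,0,0],1]]'

```text
t: 21.83
tool_pos: [0.6143, -0.2934, 0.1454]
orientation: [-3.141, 0.003, -0.31]
force: [0.3, 0.1, -0.6]
grip_width: 0.094
```

```bash
python3 d.py sc; python3 - <<'E'
from rig import robot
from h import *
a=robot.capture("scene")["image"][:,:,::-1].copy();b=robot.capture("top")["image"][:,:,::-1].copy()
cv2.imwrite("pics/e.png",np.hstack([cv2.resize(a[130:380,150:480],(400,303)),cv2.resize(b[150:340,170:420],(400,303))]))
E
```

```text
target [ 0.613 -0.29   0.035 -0.314] shift units [-0.063 -0.094  4.415] in wanted axes [-0.075 -0.099  4.415] turn units [-0.013  0.033  0.051] t 21.83 pos [ 0.614 -0.293  0.145] F [ 0.286  0.103 -0.558] w 0.094
```

View pics/e.png

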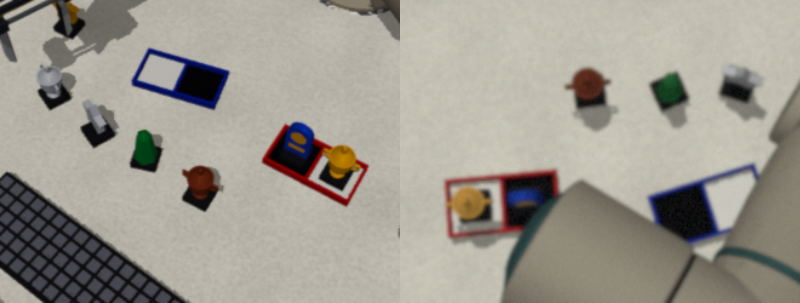

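>>> servo_tool --rows '[[[-0.1,-0.1,0.3],[0,0,0],1],[[0,0,0.6],[0,0,0],1],[[0,0,0.6],[0,0,0],1],[[0,0,0.6],[0,0,0],1],[[0,0,0.6],[0,0,0],1],[[0,0,0.6],[0,0,0],1],[[0,0,0.6],[0,0,0],1],[[0,0,0.3],[0,0,0],1],[[0,0,0.2],[0,0,0],1],[[0,0,0],[0,0,0],1],[[0,0,0],[0,0,0],0.8],[[0,0,0],[0,0,0],0.6]]'

```text
t: 22.93
tool_pos: [0.614, -0.2905, 0.038]
orientation: [3.141, -0.002, -0.31]
force: [-0.6, -0.9, 0.5]
grip_width: 0.0838
```

>>> servo_tool --rows '[[[0,0,0],[0,0,0],0.55],[[0,0,0],[0,0,0],0.52],[[0,0,0],[0,0,0],0.5],[[0,0,0],[0,0,0],0.48],[[0,0,0],[0,0,0],0.46],[[0,0,0],[0,0,0],0.44],[[0,0,0],[0,0,0],0.4],[[0,0,0],[0,0,0],0.2],[[0,0,0],[0,0,0],0],[[0,0,0],[0,0,0],0],[[0,0,0],[0,0,0],0]]'

```text
t: 23.85
tool_pos: [0.6137, -0.2906, 0.0371]
orientation: [3.141, -0.001, -0.31]
force: [1.5, -0.4, 0.7]
grip_width: 0.0413
```

```bash
python3 d.py sc
```

```text
target [ 0.613 -0.29   0.035 -0.314] shift units [-0.015  0.002  0.085] in wanted axes [-0.015  0.003  0.085] turn units [ 0.003 -0.009  0.05 ] t 23.85 pos [ 0.614 -0.291  0.037] F [ 1.504 -0.436  0.676] w 0.0413
```

>>> servo_tool --rows '[[[0,0,-0.1],[0,0,0],0],[[0,0,-0.3],[0,0,0],0],[[0,0,-0.6],[0,0,0],0],[[0,0,-0.6],[0,0,0],0],[[0,0,-0.6],[0,0,0],0],[[0,0,-0.2],[0,0,0],0],[[0,0,0],[0,0,0],0]]'

```text
t: 24.43
tool_pos: [0.6141, -0.2908, 0.0988]
orientation: [3.141, -0.003, -0.31]
force: [0.2, -0.8, -1.5]
grip_width: 0.0412
```

>>> servo_tool --rows '[[[0,0,0],[0,0,-0.4],0],[[0,0,0],[0,0,-0.8],0],[[0,0,0],[0,0,-0.9],0],[[0,0,0],[0,0,-0.9],0],[[0,0,0],[0,0,-0.9],0],[[0,0,0],[0,0,-0.9],0],[[0,0,0],[0,0,-0.9],0],[[0,0,0],[0,0,-0.9],0],[[0,0,0],[0,0,-0.7],0],[[0,0,0],[0,0,-0.3],0],[[0,0,0],[0,0,0],0]]'

```text
t: 25.35
tool_pos: [0.6127, -0.29, 0.096]
orientation: [-3.14, 0.001, 0.298]
force: [-0.3, -0.5, -2.1]
grip_width: 0.0415
```

```bash
python3 d.py bw
```

```text
target [ 0.456 -0.164  0.05   0.303] shift units [-4.507 -6.666  1.854] in wanted axes [-4.475 -6.692  1.838] turn units [-0.018  0.017 -0.065] t 25.35 pos [ 0.613 -0.29   0.096] F [-0.29  -0.476 -2.133] w 0.0415
```

>>> servo_tool --rows '[[[-0.4,-0.3,0],[0,0,0],0],[[-0.7,-0.6,0],[0,0,0],0],[[-0.7,-0.8,0],[0,0,0],0],[[-0.7,-0.8,0],[0,0,0],0],[[-0.6,-0.8,0],[0,0,0],0],[[-0.5,-0.8,0],[0,0,0],0],[[-0.4,-0.8,0],[0,0,0],0],[[-0.3,-0.8,0],[0,0,0],0],[[-0.2,-0.7,0],[0,0,0],0],[[0,-0.3,0],[0,0,0],0],[[0,0,0],[0,0,0],0],[[0,0,0],[0,0,0],0]]'

```text
t: 26.35
tool_pos: [0.4575, -0.1638, 0.0972]
orientation: [3.14, -0.001, 0.298]
force: [-0.6, -0.2, -1.8]
grip_width: 0.0411
```

```bash
python3 d.py bw
```

```text
target [ 0.456 -0.164  0.05   0.303] shift units [-0.061 -0.023  1.889] in wanted axes [-0.059 -0.021  1.889] turn units [ 0.02  -0.013 -0.059] t 26.35 pos [ 0.458 -0.164  0.097] F [-0.553 -0.227 -1.774] w 0.0411
```

>>> servo_tool --rows '[[[-0.1,0,0.3],[0,0,0],0],[[0,0,0.5],[0,0,0],0],[[0,0,0.5],[0,0,0],0],[[0,0,0.4],[0,0,0],0],[[0,0,0.2],[0,0,0],0],[[0,0,0.1],[0,0,0],0],[[0,0,0.05],[0,0,0],0],[[0,0,0.04],[0,0,0],0],[[0,0,0.04],[0,0,0],0],[[0,0,0],[0,0,0],0],[[0,0,0],[0,0,0],0]]'

```text
t: 27.27
tool_pos: [0.4545, -0.1642, 0.0441]
orientation: [3.141, -0.001, 0.298]
force: [0.5, -0.2, -1.2]
grip_width: 0.0412
```

>>> servo_tool --rows '[[[0,0,0.04],[0,0,0],0],[[0,0,0],[0,0,0],0],[[0,0,0],[0,0,0],0]]'

```text
t: 27.52
tool_pos: [0.4543, -0.164, 0.0428]
orientation: [3.141, -0.0, 0.298]
force: [0.7, 0.1, -2.3]
grip_width: 0.0411
```

>>> servo_tool --rows '[[[0,0,0.04],[0,0,0],0],[[0,0,0],[0,0,0],0],[[0,0,0],[0,0,0],0]]'

```text
t: 27.77
tool_pos: [0.4545, -0.1641, 0.042]
orientation: [3.141, -0.0, 0.298]
force: [0.2, 0.2, 2.4]
grip_width: 0.0412
```

>>> servo_tool --rows '[[[0,0,0],[0,0,0],0.5],[[0,0,0],[0,0,0],0.6],[[0,0,0],[0,0,0],0.8],[[0,0,0],[0,0,0],0.9],[[0,0,0],[0,0,0],0.9],[[0,0,0],[0,0,0],0.9],[[0,0,-0.5],[0,0,0],0.9],[[0,0,-1],[0,0,0],0.9],[[0,0,-1],[0,0,0],0.9],[[0,0,-1],[0,0,0],0.9],[[0,0,-0.6],[0,0,0],0.9],[[0,0,0],[0,0,0],0.9]]'

```text
t: 28.77
tool_pos: [0.4565, -0.1652, 0.1475]
orientation: [3.136, -0.005, 0.298]
force: [1.0, -0.2, -0.4]
grip_width: 0.0846
```

>>> servo_tool --rows '[[[0,0,0],[0,0,0.8],0.6],[[0,0,0],[0,0,0.8],0.6],[[0,0,0],[0,0,0.8],0.6],[[0,0,0],[0,0,0],0.6],[[0,0,0],[0,0,0],0.6]]'

```text
t: 29.18
tool_pos: [0.4536, -0.1637, 0.1432]
orientation: [-3.141, 0.002, 0.108]
force: [0.7, -0.5, 0.3]
grip_width: 0.0575
```

```bash
python3 d.py st
```

```text
target [ 0.473 -0.383  0.033  0.11 ] shift units [-0.177  8.807  4.399] in wanted axes [-0.205  8.802  4.407] turn units [-0.011  0.019 -0.03 ] t 29.18 pos [ 0.454 -0.164  0.143] F [ 0.708 -0.466  0.282] w 0.0575
```

>>> servo_tool --rows '[[[0,0.5,0],[0,0,0],0.6],[[0,0.9,0],[0,0,0],0.6],[[0,0.9,0],[0,0,0],0.6],[[0,0.9,0],[0,0,0],0.6],[[0,0.9,0],[0,0,0],0.6],[[0,0.9,0],[0,0,0],0.6],[[-0.1,0.9,0],[0,0,0],0.6],[[-0.1,0.9,0],[0,0,0],0.6],[[0,0.9,0],[0,0,0],0.6],[[0,0.7,0],[0,0,0],0.6],[[0,0.4,0],[0,0,0],0.6],[[0,0,0],[0,0,0],0.6]]'

```text
t: 30.18
tool_pos: [0.4725, -0.3861, 0.1435]
orientation: [3.141, 0.0, 0.105]
force: [0.2, -0.3, 0.5]
grip_width: 0.0563
```

>>> servo_tool --rows '[[[0,0,0.3],[0,0,0],0.6],[[0,0,0.5],[0,0,0],0.6],[[0,0,0],[0,0,0],0.6],[[0,0,0],[0,0,0],0.6]]'

```text
t: 30.52
tool_pos: [0.4719, -0.3816, 0.1233]
orientation: [-3.139, 0.002, 0.107]
force: [0.7, 0.1, 0.5]
grip_width: 0.0562
```

```bash
python3 d.py st; python3 - <<'E'
from rig import robot
from h import *
a=robot.capture("scene")["image"][:,:,::-1].copy();b=robot.capture("top")["image"][:,:,::-1].copy()
cv2.imwrite("pics/f.png",np.hstack([cv2.resize(a[90:240,150:350],(400,300)),cv2.resize(b[170:320,330:530],(400,300))]))
E
```

```text
target [ 0.473 -0.383  0.033  0.11 ] shift units [0.031 0.068 3.614] in wanted axes [0.025 0.06  3.614] turn units [-0.029  0.019 -0.036] t 30.52 pos [ 0.472 -0.382  0.123] F [0.676 0.109 0.523] w 0.0562
```

View pics/f.png

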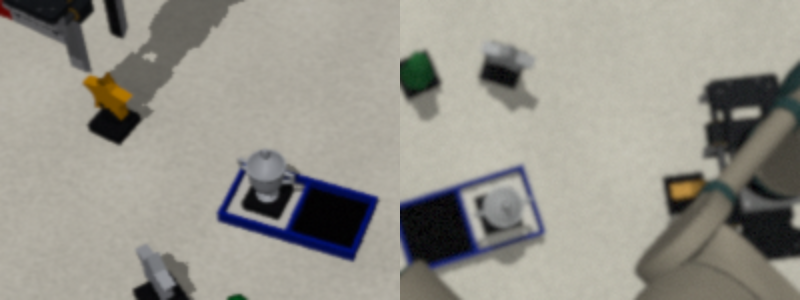

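>>> servo_tool --rows '[[[0,0,0.4],[0,0,0],0.6],[[0,0,0.6],[0,0,0],0.6],[[0,0,0.6],[0,0,0],0.6],[[0,0,0.6],[0,0,0],0.6],[[0,0,0.6],[0,0,0],0.6],[[0,0,0.5],[0,0,0],0.6],[[0,0,0.3],[0,0,0],0.6],[[0,0,0],[0,0,0],0.6],[[0,0,0],[0,0,0],0.6],[[0,0,0],[0,0,0],0.5],[[0,0,0],[0,0,0],0.4],[[0,0,0],[0,0,0],0.35]]'

```text
t: 31.62
tool_pos: [0.4731, -0.3838, 0.0351]
orientation: [3.14, -0.001, 0.106]
force: [-0.5, 1.1, 0.4]
grip_width: 0.0399
```

>>> servo_tool --rows '[[[0,0,0],[0,0,0],0.3],[[0,0,0],[0,0,0],0.27],[[0,0,0],[0,0,0],0.24],[[0,0,0],[0,0,0],0.21],[[0,0,0],[0,0,0],0.18],[[0,0,0],[0,0,0],0.15],[[0,0,0],[0,0,0],0.12],[[0,0,0],[0,0,0],0.0],[[0,0,0],[0,0,0],0],[[0,0,0],[0,0,0],0],[[0,0,0],[0,0,0],0]]'

```text
t: 32.53
tool_pos: [0.4728, -0.3835, 0.0343]
orientation: [3.141, -0.0, 0.106]
force: [1.3, 0.1, 1.1]
grip_width: 0.0138
```

```bash
python3 d.py st
```

```text
target [ 0.473 -0.383  0.033  0.11 ] shift units [-0.001 -0.019  0.053] in wanted axes [-0.001 -0.019  0.053] turn units [ 0.005 -0.005 -0.051] t 32.53 pos [ 0.473 -0.383  0.034] F [1.327 0.146 1.128] w 0.0138
```

>>> servo_tool --rows '[[[0,0,-0.1],[0,0,0],0],[[0,0,-0.3],[0,0,0],0],[[0,0,-0.6],[0,0,0],0],[[0,0,-0.8],[0,0,0],0],[[0,0,-0.8],[0,0,0],0],[[0,0,-0.8],[0,0,0],0],[[0,0,-0.8],[0,0,0],0],[[0,0,-0.6],[0,0,0],0],[[0,0,-0.4],[0,0,0],0],[[0,0,0],[0,0,-0.8],0],[[0,0,0],[0,0,-0.9],0],[[0,0,0],[0,0,-0.7],0]]'

```text
t: 33.53
tool_pos: [0.4721, -0.383, 0.1644]
orientation: [-3.141, 0.001, 0.301]
force: [-0.2, -0.3, -1.4]
grip_width: 0.014
```

```bash
python3 d.py bb
```

```text
target [ 0.432 -0.088  0.05   0.303] shift units [  1.986 -11.725   4.579] in wanted axes [  2.003 -11.724   4.574] turn units [-0.007  0.007 -0.021] t 33.53 pos [ 0.472 -0.383  0.164] F [-0.241 -0.292 -1.368] w 0.014
```

>>> servo_tool --rows '[[[0.1,-0.4,0],[0,0,0],0],[[0.2,-0.8,0],[0,0,0],0],[[0.2,-0.9,0],[0,0,0],0],[[0.2,-0.9,0],[0,0,0],0],[[0.2,-0.9,0],[0,0,0],0],[[0.2,-0.9,0],[0,0,0],0],[[0.2,-0.9,0],[0,0,0],0],[[0.2,-0.9,0],[0,0,0],0],[[0.2,-0.9,0],[0,0,0],0],[[0.1,-0.9,0],[0,0,0],0],[[0.1,-0.9,0],[0,0,0],0],[[0.1,-0.9,0],[0,0,0],0]]'

```text
t: 34.53
tool_pos: [0.4442, -0.1229, 0.164]
orientation: [-3.141, 0.001, 0.296]
force: [0.6, -0.3, -2.6]
grip_width: 0.0143
```

>>> servo_tool --rows '[[[0,-0.8,0],[0,0,0],0],[[0,-0.5,0],[0,0,0],0],[[0,-0.2,0],[0,0,0],0],[[0,0,0],[0,0,0],0],[[0,0,0],[0,0,0],0]]'

```text
t: 34.95
tool_pos: [0.4348, -0.0894, 0.1643]
orientation: [3.14, -0.0, 0.298]
force: [-0.5, -1.3, -1.5]
grip_width: 0.0139
```

```bash
python3 d.py bb
```

```text
target [ 0.432 -0.088  0.05   0.303] shift units [-0.078 -0.076  4.573] in wanted axes [-0.076 -0.071  4.573] turn units [ 0.014 -0.003 -0.062] t 34.95 pos [ 0.435 -0.089  0.164] F [-0.47  -1.31  -1.465] w 0.0139
```

>>> servo_tool --rows '[[[-0.1,-0.1,0],[0,0,0],0],[[0,0,0.5],[0,0,0],0],[[0,0,0.7],[0,0,0],0],[[0,0,0.7],[0,0,0],0],[[0,0,0.7],[0,0,0],0],[[0,0,0.7],[0,0,0],0],[[0,0,0.5],[0,0,0],0],[[0,0,0.4],[0,0,0],0],[[0,0,0.3],[0,0,0],0],[[0,0,0.2],[0,0,0],0],[[0,0,0],[0,0,0],0],[[0,0,0],[0,0,0],0]]'

```text
t: 35.95
tool_pos: [0.4316, -0.0877, 0.0468]
orientation: [3.141, -0.0, 0.298]
force: [-0.5, -1.0, -1.5]
grip_width: 0.0137
```

>>> servo_tool --rows '[[[0,0,0.08],[0,0,0],0],[[0,0,0.04],[0,0,0],0],[[0,0,0],[0,0,0],0],[[0,0,0],[0,0,0],0]]'

```text
t: 36.28
tool_pos: [0.4315, -0.0874, 0.044]
orientation: [3.141, -0.0, 0.298]
force: [-0.5, -0.9, -1.0]
grip_width: 0.0135
```

>>> servo_tool --rows '[[[0,0,0.06],[0,0,0],0],[[0,0,0.04],[0,0,0],0],[[0,0,0.04],[0,0,0],0],[[0,0,0],[0,0,0],0],[[0,0,0],[0,0,0],0]]'

```text
t: 36.7
tool_pos: [0.4312, -0.0873, 0.0401]
orientation: [-3.142, 0.0, 0.298]
force: [0.2, -0.2, -0.8]
grip_width: 0.0138
```

>>> servo_tool --rows '[[[0,0,0.04],[0,0,0],0],[[0,0,0],[0,0,0],0],[[0,0,0],[0,0,0],0]]'

```text
t: 36.95
tool_pos: [0.4316, -0.0874, 0.0393]
orientation: [3.141, -0.0, 0.298]
force: [0.7, 0.5, -1.2]
grip_width: 0.0141
```

>>> servo_tool --rows '[[[0,0,0.03],[0,0,0],0],[[0,0,0],[0,0,0],0],[[0,0,0],[0,0,0],0]]'

```text
t: 37.2
tool_pos: [0.4316, -0.0875, 0.0393]
orientation: [3.141, -0.0, 0.298]
force: [-1.9, -0.4, 6.8]
grip_width: 0.0134
```

>>> servo_tool --rows '[[[0,0,0],[0,0,0],0.2],[[0,0,0],[0,0,0],0.35],[[0,0,0],[0,0,0],0.5],[[0,0,0],[0,0,0],0.6],[[0,0,0],[0,0,0],0.6],[[0,0,0],[0,0,0],0.6],[[0,0,-0.5],[0,0,0],0.6],[[0,0,-1],[0,0,0],0.6],[[0,0,-1],[0,0,0],0.6],[[0,0,-1],[0,0,0],0.6],[[0,0,-1],[0,0,0],0.6],[[0,0,-1],[0,0,0],0.6]]'

```text
t: 38.2
tool_pos: [0.431, -0.0872, 0.1771]
orientation: [-3.142, 0.0, 0.298]
force: [0.1, 0.4, 0.6]
grip_width: 0.0565
```

>>> servo_tool --rows '[[[0,1,0],[0,0,0],0.6],[[0,1,0],[0,0,0],0.6],[[0,1,0],[0,0,0],0.6],[[0,1,0],[0,0,0],0.6],[[0,1,0],[0,0,0],0.6],[[0,1,0],[0,0,0],0.6],[[0,1,0],[0,0,0],0.6],[[0,1,0],[0,0,0],0.6],[[0,1,0],[0,0,0],0.6],[[0,1,0],[0,0,0],0.6],[[0,1,0],[0,0,0],0.6],[[0,0,0],[0,0,0],0.6]]'

```text
t: 39.2
tool_pos: [0.5133, -0.355, 0.1751]
orientation: [3.138, 0.0, 0.296]
force: [0.5, -0.2, 0.2]
grip_width: 0.0568
```

```bash
python3 - <<'E'
from rig import robot
from h import *
a=robot.capture("scene")["image"][:,:,::-1].copy();b=robot.capture("top")["image"][:,:,::-1].copy()
cv2.imwrite("pics/g.png",np.vstack([cv2.resize(a[120:360,150:540],(488,300)),cv2.resize(b[160:310,120:364+120],(488,300))[:, :488]]))
E
```

```text
(no output)
```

View pics/g.png

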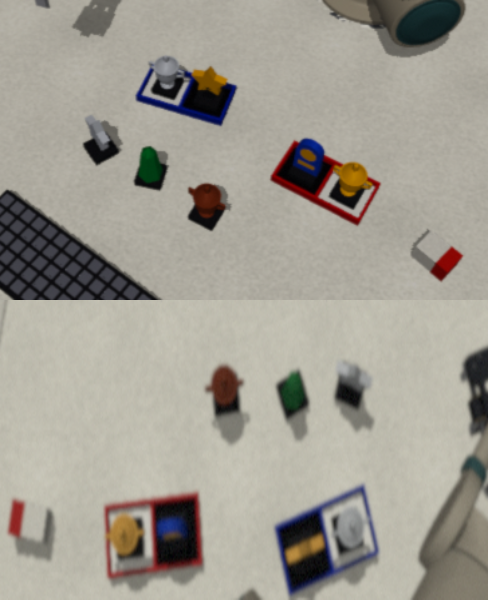

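All four awards stand upright in their right compartments, and the other pieces have not moved. I'll hand in.

```bash
python3 -c "
from rig import robot
print(robot.job_done(), robot.state()['t'])"
```

```text
the job is handed in; nothing more can be done
the job is handed in; nothing more can be done
```

Both award kits are packed and the job is handed in, at about 39 s on the robot's clock. I placed the pieces in the order asked:

| Box | White lining | Black lining |
|---|---|---|
| Red | Gold cup | Blue plaque |
| Blue | Silver cup | Gold star |

I lowered each piece slowly until the wrist force showed it touching down (about 2 to 7 N), then released it.

My last pictures from both cameras show all four pieces upright in the right compartments. By eye, the bronze cup, silver star, green tower and carton are where they started, and the gripper was clear of everything.

- **Position accuracy:** the camera estimates agreed to about 2–3 mm.
- **Box angles:** the automatic fit for the two box angles (0.13 and 0.24 rad) disagreed with the edges seen in the pictures. I used the edge angles (0.09 and 0.30 rad), and the compartment centres worked out from them matched the linings seen by both cameras to about 2 mm. For the two white linings, the check window filled completely, so that agreement proves little there.
- **Final check:** I judged the last pictures by eye and did not re-measure the placed pieces.

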